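# Doming punches back beside their dies

### The arm

A 6-joint arm with a two-finger parallel gripper is mounted at the origin on a cart in front of the work surface, level with it; the furniture and walls round the work are solid. World frame = base frame: x ahead of the robot, y to its left, z up, the work surface at z = 0. Lengths are in mm, angles in rad, forces in N, time in s.
With the tool pointing down it reaches from about 350 to 850 mm from the base axis. Payload 8.1 kg.
Tool frame: the origin (TCP) lies at the very end of the fingers, on their centre line; the grasp point (between the pads) lies 19 mm behind it; z points along the fingers, y is the direction in which the jaws open and shut (so a half turn about z gives the same grasp; the last joint's range is limited). The gripper opens to 85 mm and grips with 20 to 120 N. Pads are 22 mm wide; open, the fingers measure 114 mm over their backs; the gripper's body (76 mm by 85 mm) begins 54 mm behind the grasp point. The pads swing forward as they close: fully open they stand 13 mm farther back than shut.
Start: joints at [-1.364, 0.13, 1.488, -0, 1.523, -0.085], TCP at [172.626, -574.635, 193.692] pointing down, gripper open.
Joint ranges: [-2.96, 2.96], [-0.89, 2.26], [0.02, 2.5], [-1.34, 4.48], [0, 2.73], [-2.66, 2.66]. Speed limits (rad/s): [2.39, 2.39, 2.79, 3.14, 3.14, 3.14].

### API

Orientations are given as a unit quaternion [w, x, y, z].
In Python, from rig import ctrl, eyes, models gives the robot as it stands. The module is installed in compiled form; this text tells all that it offers.
- The arm moves only by the tool send_rows, never from a script. Its argument "steps" is a list of rows, each a list of 3 entries, a list of its own where there are three numbers: the shift along the world's x, y, z in mm, then the turn, a rotation vector about the world's x, y, z in rad, then the gripper's target within -1 to 1 (shut at 1, half-way at 0, fully open at -1). A call has 1 to 20 rows; each row shifts and turns the commanded pose from where the row before left it; what a row does not reach is not made up. A row lasts 1/10 s, in which the tool goes at most 50 mm and 8.59 degrees, less where a joint would pass 70% of its speed; a pose out of reach is approached as far as the arm can. A call is refused whole if a number of a shift passes 50 or a number of a turn 0.15, either way. A call with a gripper value outside its range is refused whole. The fingers move at their own pace and stop on an object; "grip_force" is the grip in N (left out, the last holds). Time passes only in rows, so rows that do not move let the fingers close. It gives the time, the measured TCP pose, the force and the opening at its end, in the units of the state.
- ctrl.sense(): the state, without advancing time (a new reading comes with each control period).
- eyes.grab_frame(name): name is "scene" or "top" or "wrist"; returns a dict with "image" (420x560x3 uint8, red, green, blue), "K" (3x3 intrinsics, pixels), "world_to_cam" (4x4, takes a point from world to camera coordinates); the wrist camera has in their place "hand_eye" (4x4, takes a point from camera to tool coordinates, whose origin is the TCP and whose axes are the flange's). Camera axes: x right, y down, z forward; pixel columns grow to the right and rows downward; lengths in mm; the calibration is good to about 2 mm. A picture is of the moment at which its call begins: read the wrist's pose just before it. There is no depth.
- ctrl.sign_off(): hands the job in, once; it reports no verdict.
Trained networks look in a picture, given as the dict that the camera call returned (one of the last four; its "shot" number tells which), for a name from the list of things; names that differ only in an ending like _2 or _b are one class to them, and where a whole thing is asked for, a point or a joint stands for the part that bears it (a point fixed in the world has none). Each returns a list of dicts, best first, with "confidence" (0 to 1); they miss things now and then, are a little off and sometimes report something else, mostly with a low value. They report only what shows in the picture. A call takes as long as a camera call. They do not tell look-alikes from the thing itself.
- models.regions_of(query, picture): "mask" (420x560 bool, what is visible of it).
- models.place_of(query, picture): "location" ([x, y, z] in mm, in world coordinates, good to about 4 mm: a listed point, or the origin of a listed thing).
The state is a dict: "clock": time; "qpos": joint angles; "joint_velocities": joint speeds; "tau": joint torques, N m; "tool_pos": TCP position; "orientation": TCP orientation; "wrist_force": force on the tool from outside, world axes, zero at the start; "ft_torque": the same for the moment, N m; "grip_width": opening from 0.0 (shut) to 1.0 (fully open).
Only numpy, scipy, OpenCV 4.12 (cv2) and the standard library are available. Lean on these libraries where they do the work, as an engineer would, in place of code of your own. Each camera call takes 0.05 s, during which the arm holds its last target.

### The job

The four doming punches were left in the dark wooden stand in no particular order. Move the whole row over to the die stations in the tray: stand each punch upright and fully home in the brass-lined socket directly behind the die whose bright cup matches its head, smallest punch with the smallest cup up to the largest with the largest.

Things in the scene. Friction and masses are not known exactly. Their poses are not given: they have to be found in the camera images.
- punch_12_head (a point): Smallest of four steel doming punches: upright pin 84 mm tall, about 60 g; head a cylinder 12 mm across, 16 mm high, domed on top; round 12 mm shank below, tapering over its last 38 mm to an 8 mm foot. Point: middle of the head's cylinder (the grip), on the axis, 70 mm above the foot; z up the punch. It stands loose in the stand, its x square to the row, y along it.
- punch_20_head (a point): Second smallest of four steel doming punches: upright pin 88 mm tall, about 90 g; head a cylinder 20 mm across, 16 mm high, domed on top; round 12 mm shank below, tapering over its last 38 mm to an 8 mm foot. Point: middle of the head's cylinder (the grip), on the axis, 70 mm above the foot; z up the punch. It stands loose in the stand, its x square to the row, y along it.
- punch_28_head (a point): Second largest of four steel doming punches: upright pin 92 mm tall, about 150 g; head a cylinder 28 mm across, 16 mm high, domed on top; round 12 mm shank below, tapering over its last 38 mm to an 8 mm foot. Point: middle of the head's cylinder (the grip), on the axis, 70 mm above the foot; z up the punch. It stands loose in the stand, its x square to the row, y along it.
- punch_36_head (a point): Largest of four steel doming punches: upright pin 96 mm tall, about 240 g; head a cylinder 36 mm across, 16 mm high, domed on top; round 12 mm shank below, tapering over its last 38 mm to an 8 mm foot. Point: middle of the head's cylinder (the grip), on the axis, 70 mm above the foot; z up the punch. It stands loose in the stand, its x square to the row, y along it.
- stand: Plain dark wooden stand, fixed, 214 mm long (y), 48 mm deep (x), 46 mm tall, with four brass-lined tapered holes in a row 52 mm apart; origin under its centre. At the start it holds the four punches in any order (all shanks are alike); its top face is 31 mm below their head points.
- die_12_socket (a point): Station of the 12 mm punch: fixed pale wooden block 52 mm wide, 44 mm deep; on a low step in front a dark round steel die, 41 mm, with the smallest bright cup, 14 mm across, its centre 43 mm from here in -x and 18 mm lower. Point: middle of the socket's mouth in the block's top, 54 mm above the bench; x away from the cup, y along the row. Punch fully home: head point 31 mm above this point.
- die_20_socket (a point): Station of the 20 mm punch: fixed pale wooden block 52 mm wide, 44 mm deep; on a low step in front a dark round steel die, 41 mm, with the second smallest bright cup, 22 mm across, its centre 43 mm from here in -x and 18 mm lower. Point: middle of the socket's mouth in the block's top, 54 mm above the bench; x away from the cup, y along the row. Punch fully home: head point 31 mm above this point.
- die_28_socket (a point): Station of the 28 mm punch: fixed pale wooden block 52 mm wide, 44 mm deep; on a low step in front a dark round steel die, 41 mm, with the second largest bright cup, 30 mm across, its centre 43 mm from here in -x and 18 mm lower. Point: middle of the socket's mouth in the block's top, 54 mm above the bench; x away from the cup, y along the row. Punch fully home: head point 31 mm above this point.
- die_36_socket (a point): Station of the 36 mm punch: fixed pale wooden block 52 mm wide, 44 mm deep; on a low step in front a dark round steel die, 41 mm, with the largest bright cup, 38 mm across, its centre 43 mm from here in -x and 18 mm lower. Point: middle of the socket's mouth in the block's top, 54 mm above the bench; x away from the cup, y along the row. Punch fully home: head point 31 mm above this point.
- tray: Low dark wooden tray, fixed, 96 x 226 mm, 8 mm thick, origin under the middle of the row of sockets, y along the row. The four stations stand in it side by side, 54 mm apart, in any order. Every socket is brass-lined, 39 mm deep, flat-floored, flared to 22 mm at the mouth, then tapering from 15 to 10 mm: about 1 mm clear round the shank.
There are look-alikes about, which are no part of the job. What is shaped like the part that bears punch_36_head but blue is not meant.

How it is judged (in metres and radians):
At the end, for the whole second after the job is handed in: Each of the four punches stands in the socket of its own die station (12 mm punch with the 14 mm cup, 20 with 22, 28 with 30, 36 with 38): its head point is within 10 mm of the socket's axis seen from above and 25 to 36 mm above the socket's mouth, and it leans less than 0.14 rad (8 degrees) (horizontal distance between punch_12_head and die_12_socket below 0.01 m and z of punch_12_head in the frame of die_12_socket between 0.025 and 0.036 m and angle between each of punch_12_head, punch_20_head, punch_28_head, punch_36_head's own z axis and vertical below 0.14 rad and horizontal distance between punch_20_head and die_20_socket below 0.01 m and z of punch_20_head in the frame of die_20_socket between 0.025 and 0.036 m and horizontal distance between punch_28_head and die_28_socket below 0.01 m and z of punch_28_head in the frame of die_28_socket between 0.025 and 0.036 m and horizontal distance between punch_36_head and die_36_socket below 0.01 m and z of punch_36_head in the frame of die_36_socket between 0.025 and 0.036 m); the robot touches nothing.
It also fails if it takes over 112 s, if anything falls off the work surface, if the arm or the gripper's body presses on something with over 40 N, if the wrist force passes 120 N, or if a joint passes its speed limit or range.

## Working session

There is one attempt and no reset: what is moved stays moved. The work goes in short steps, Python scripts to look and compute and a tool call to move; the robot and the scene stay as the last step left them, time stands still between calls to the robot, and variables do not carry over. Pictures are saved under pics/ and viewed, and the job is handed in when it is done.

Besides the shell and the picture viewer there is one more tool, called after ">>>" as name([rows], argument=value, ...), one row to a line, values as JSON. send_rows: Moves the arm, as the interface text tells. Its arguments: {"type":"object","properties":{"steps":{"type":"array"},"grip_force":{"type":"number"}},"required":["steps"]}

```bash
mkdir -p pics; python3 - <<'E'
from rig import ctrl, eyes, models
import cv2,numpy as np
s=ctrl.sense(); print({k:np.round(v,3).tolist() for k,v in s.items()})
for n in ["scene","top"]:
    f=eyes.grab_frame(n); cv2.imwrite(f"pics/{n}0.png",f["image"][:,:,::-1])
    print(n,np.round(f["K"],1).tolist(),np.round(f["world_to_cam"],3).tolist())
    for q in ["punch_12_head","punch_20_head","punch_28_head","punch_36_head","stand","die_12_socket","die_20_socket","die_28_socket","die_36_socket","tray"]:
        try: print(q,[(np.round(r["location"],0).tolist(),round(r["confidence"],2)) for r in models.place_of(q,f)])
        except Exception as e: print(q,e)
E
```

```text
{'clock': 0.0, 'qpos': [-1.364, 0.131, 1.489, -0.0, 1.523, -0.085], 'joint_velocities': [-0.002, -0.001, -0.001, 0.0, -0.001, -0.0], 'tau': [-0.0, -56.94, -50.055, -0.0, 0.015, 0.0], 'tool_pos': [172.482, -574.038, 192.666], 'orientation': [-0.001, 0.989, 0.145, -0.0], 'wrist_force': [-0.267, 0.045, 0.304], 'ft_torque': [0.004, 0.022, -0.043], 'grip_width': 1.0}
scene [[464.2, 0.0, 278.4], [0.0, 464.2, 207.0], [0.0, 0.0, 1.0]] [[-0.696, -0.718, -0.021, 495.245], [-0.265, 0.283, -0.922, 169.507], [0.668, -0.636, -0.388, 607.288], [0.0, 0.0, 0.0, 1.0]]
punch_12_head [([464.0, 190.0, 76.0], 0.52)]
punch_20_head [([440.0, 91.0, 82.0], 0.64)]
punch_28_head [([452.0, 140.0, 82.0], 0.75)]
punch_36_head [([518.0, 396.0, 69.0], 0.69), ([477.0, 240.0, 78.0], 0.57)]
stand [([455.0, 165.0, -4.0], 0.89), ([450.0, 140.0, 79.0], 0.31)]
die_12_socket [([619.0, -12.0, 55.0], 0.87), ([459.0, 163.0, -2.0], 0.6)]
die_20_socket []
die_28_socket [([632.0, 146.0, 54.0], 0.84)]
die_36_socket [([629.0, 90.0, 53.0], 0.66)]
tray [([625.0, 64.0, 0.0], 0.88)]
top [[421.4, 0.0, 269.9], [0.0, 421.4, 197.2], [0.0, 0.0, 1.0]] [[0.027, -1.0, -0.002, 118.02], [-0.998, -0.027, -0.049, 559.583], [0.049, 0.003, -0.999, 882.456], [0.0, 0.0, 0.0, 1.0]]
punch_12_head [([458.0, 194.0, 81.0], 0.4)]
punch_20_head [([446.0, 94.0, 79.0], 0.49)]
punch_28_head [([453.0, 139.0, 80.0], 0.49)]
punch_36_head [([564.0, 296.0, 69.0], 0.78), ([474.0, 242.0, 80.0], 0.57), ([512.0, 397.0, 68.0], 0.51)]
stand [([475.0, 239.0, 80.0], 0.71), ([463.0, 163.0, 2.0], 0.69)]
die_12_socket [([616.0, -17.0, 55.0], 0.82)]
die_20_socket [([625.0, 38.0, 55.0], 0.87)]
die_28_socket []
die_36_socket [([629.0, 95.0, 53.0], 0.98)]
tray []
```

View pics/scene0.png

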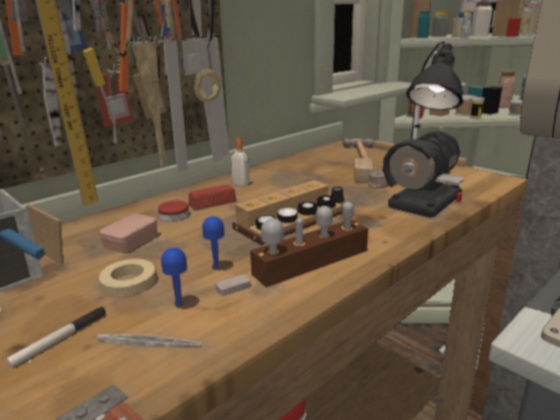

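View pics/top0.png

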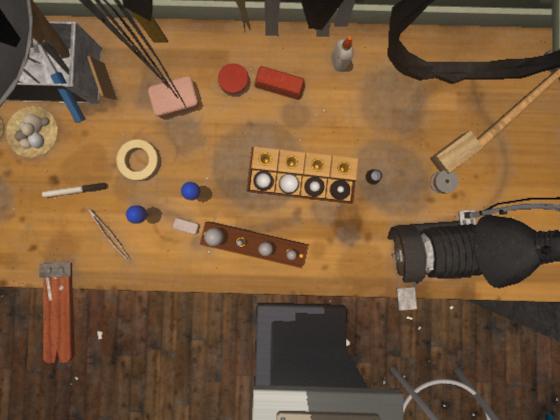

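```bash
python3 - <<'E'
import cv2,numpy as np
a=cv2.imread("pics/top0.png"); b=cv2.imread("pics/scene0.png")
c=cv2.resize(a[140:275,190:390],(800,540),interpolation=cv2.INTER_CUBIC)
d=cv2.resize(b[170:290,220:380],(800,600),interpolation=cv2.INTER_CUBIC)
cv2.imwrite("pics/topz.png",c);cv2.imwrite("pics/scenez.png",d)
E
```

```text
(no output)
```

View pics/topz.png

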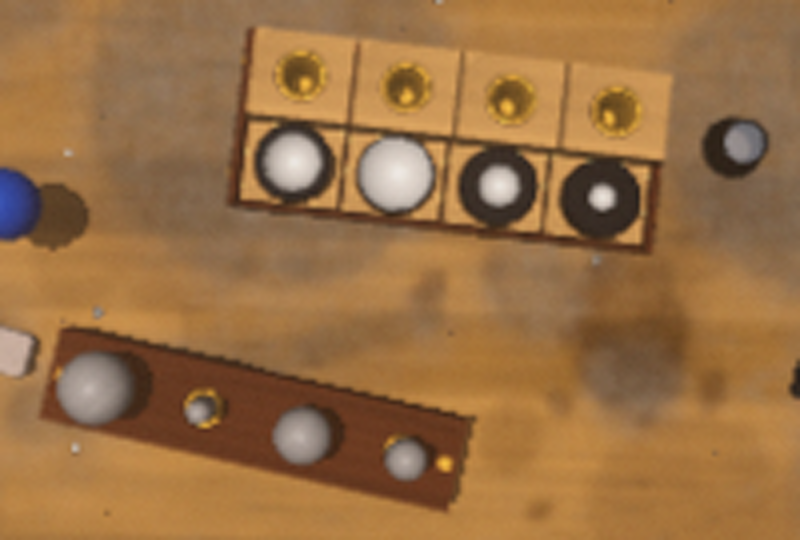

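View pics/scenez.png

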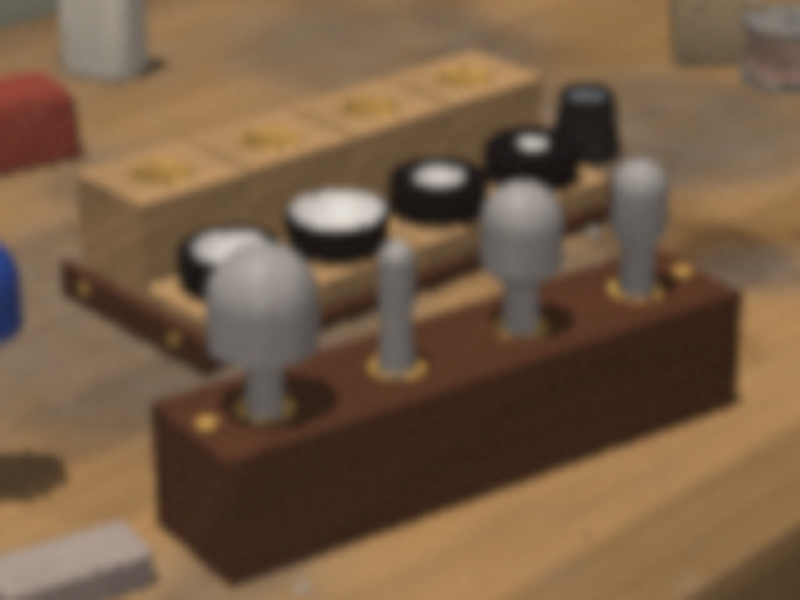

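Order confirmed. In the stand, from +y to −y (crop px): 36 (97,387), 12 (202,408), 28 (303,435), 20 (407,458). The dies by cup, from +y: 30 mm (293,163), 38 mm (397,175), 22 mm (499,186), 14 mm (601,197). The blue look-alikes at top px (190,190) and (136,214) stand outside the stand and are not meant. Next I fit the rows precisely.

```bash
cat > fit.py <<'E'
import numpy as np
from scipy.optimize import least_squares
def proj(f,P):
    P=np.atleast_2d(P); W=f["world_to_cam"]; c=P@W[:3,:3].T+W[:3,3]; u=c@f["K"].T; return u[:,:2]/u[:,2:]
def ray(f,px,z):
    W=f["world_to_cam"];R=W[:3,:3];C=-R.T@W[:3,3]
    d=R.T@np.linalg.solve(f["K"],[px[0],px[1],1]); return C+d*(z-C[2])/d[2]
E
python3 - <<'E'
from rig import ctrl, eyes, models
import numpy as np,cv2
from fit import *
from scipy.optimize import least_squares
t=eyes.grab_frame("top"); s=eyes.grab_frame("scene")
# brass mouths
def pz(x,y): return (190+(x+.5)/4-.5,140+(y+.5)/4-.5)
def sz(x,y): return (220+(x+.5)/5-.5,170+(y+.5)/5-.5)
so_t=[pz(302,75),pz(407,86),pz(510,99),pz(616,111)]
so_s=[sz(162,172),sz(270,138),sz(372,105),sz(466,76)]
print("top sockets",[np.round(ray(t,p,54),1)[:2].tolist() for p in so_t])
print("scene sockets",[np.round(ray(s,p,54),1)[:2].tolist() for p in so_s])
h_t=[pz(97,387),pz(202,410),pz(303,435),pz(407,459)]
zt=[77+11,77+8,77+9,77+9]
print("top heads",[np.round(ray(t,p,z),1)[:2].tolist() for p,z in zip(h_t,zt)])
h_s=[sz(262,308),sz(396,265),sz(521,230),sz(639,188)]
zs=[86,80,84,82]
h_s=[sz(264,413),sz(397,370),sz(521,326),sz(636,288)]  # shank at stand top
print("scene shanks@46",[np.round(ray(s,p,46),1)[:2].tolist() for p in h_s])
# networks
for n,f in(("top",t),("scene",s)):
  for k in (12,20,28,36):
    for r in models.regions_of(f"punch_{k}_head",f)[:4]:
        ys,xs=np.where(r["mask"]); print(n,k,round(r["confidence"],2),len(xs),xs.mean().round(1),ys.mean().round(1), xs.min(),xs.max(),ys.min(),ys.max())
E
```

```text
top sockets [[633.3, 144.5], [629.1, 90.8], [623.8, 38.2], [619.1, -15.9]]
scene sockets [[632.2, 148.1], [627.4, 94.0], [623.2, 38.6], [618.0, -14.5]]
top heads [[473.5, 239.3], [463.6, 188.2], [452.9, 138.7], [442.6, 87.9]]
scene shanks@46 [[469.4, 247.0], [459.2, 195.8], [451.0, 142.5], [441.4, 91.3]]
top 12 0.59 1099 315.2 174.8 301 331 153 198
top 12 0.58 27 239.6 242.1 237 242 240 244
top 20 0.39 68 290.8 254.8 287 295 251 259
top 28 0.56 155 264.6 248.8 258 271 242 255
top 36 0.81 276 189.8 190.2 181 199 182 199
top 36 0.64 247 212.6 236.4 204 221 228 245
top 36 0.56 303 135.6 214.6 126 146 206 224
scene 12 0.49 192 299.0 231.8 295 303 218 245
scene 20 0.6 606 321.3 196.0 301 342 182 212
scene 20 0.51 232 347.5 213.8 342 353 202 228
scene 28 0.55 369 324.1 219.6 316 332 207 237
scene 36 0.83 798 174.4 269.0 161 186 248 305
scene 36 0.77 555 272.0 233.8 261 283 219 253
scene 36 0.71 572 213.1 235.0 202 223 218 267
```

>>> send_rows([
  [[0,0,35],[0,0,0],-1],
  [[0,0,35],[0,0,0],-1],
  [[0,0,30],[0,0,0],-1],
  [[15,37,0],[0,0,0.06],-1],
  [[15,37,0],[0,0,0.06],-1],
  [[15,37,0],[0,0,0.06],-1],
  [[15,37,0],[0,0,0.06],-1],
  [[15,37,0],[0,0,0.06],-1],
  [[15,37,0],[0,0,0.06],-1],
  [[15,37,0],[0,0,0.06],-1],
  [[15,37,0],[0,0,0.06],-1],
  [[15,37,0],[0,0,0.06],-1],
  [[15,37,0],[0,0,0.06],-1],
  [[15,37,0],[0,0,0.06],-1],
  [[15,37,0],[0,0,0.06],-1],
  [[15,37,0],[0,0,0.06],-1],
  [[15,37,0],[0,0,0.06],-1],
  [[15,37,0],[0,0,0.06],-1],
  [[15,37,0],[0,0,0.06],-1],
  [[15,37,0],[0,0,0.06],-1],
], grip_force=40)

```text
clock: 3.6
tool_pos: [428.0, 56.1, 294.0]
orientation: [0.0, 0.792, 0.611, 0.0]
wrist_force: [0.2, -0.5, -0.3]
grip_width: 1.001
```

```bash
python3 - <<'E'
from rig import ctrl, eyes, models
import cv2,numpy as np
s=ctrl.sense(); f=eyes.grab_frame("wrist"); print(s["tool_pos"],s["orientation"]); print(np.round(f["K"],1),np.round(f["hand_eye"],3))
cv2.imwrite("pics/w1.png",f["image"][:,:,::-1])
E
```

```text
[428.01227826  56.13488982 294.00656423] [3.25958582e-04 7.91676077e-01 6.10940864e-01 3.77890447e-04]
[[347.4   0.  282.2]
 [  0.  347.4 210.5]
 [  0.    0.    1. ]] [[ 0.00000e+00 -9.66000e-01 -2.59000e-01  6.42290e+01]
 [ 1.00000e+00  0.00000e+00 -1.00000e-03 -7.23000e-01]
 [ 1.00000e-03 -2.59000e-01  9.66000e-01 -1.80933e+02]
 [ 0.00000e+00  0.00000e+00  0.00000e+00  1.00000e+00]]
```

View pics/w1.png

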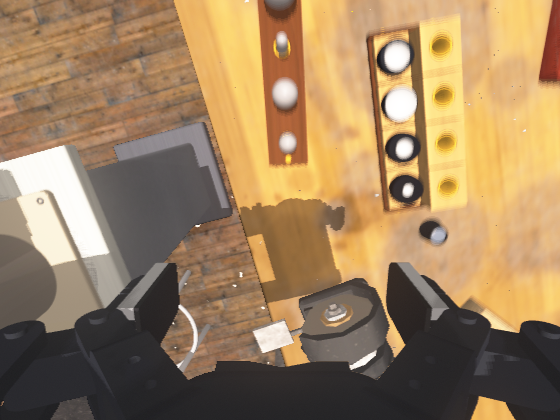

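The wrist view shows punches 20 (288,143), 28 (285,94) and 12 (283,43), and sockets at (448,186), (445,142), (443,96) and (440,44). I'll compare these with the estimates.

```bash
cat >> fit.py <<'E'
from scipy.spatial.transform import Rotation as Ro
def wcam(f,s):
    q=s["orientation"]; T=np.eye(4); T[:3,:3]=Ro.from_quat([q[1],q[2],q[3],q[0]]).as_matrix(); T[:3,3]=s["tool_pos"]
    f["world_to_cam"]=np.linalg.inv(T@f["hand_eye"]); return f
E
python3 - <<'E'
from rig import ctrl, eyes, models
import cv2,numpy as np
from fit import *
s=ctrl.sense(); f=wcam(eyes.grab_frame("wrist"),s)
for p in [(448,186),(445,142),(443,96),(441,44)]: print("sock",ray(f,p,54).round(1))
for p,z in [((288,143),86),((285,94),86),((283,41),84)]: print("head",ray(f,p,z).round(1))
E
```

```text
sock [621.6  -5.2  54. ]
sock [625.   48.8  54. ]
sock [629.6 101.4  54. ]
sock [634.7 156.9  54. ]
head [443.6  96.   86. ]
head [453.  146.5  86. ]
head [463.8 197.5  84. ]
```

>>> send_rows([
  [[14,33,-30],[0,0,0.06],-1],
  [[0,0,-40],[0,0,0],-1],
  [[0,0,-40],[0,0,0],-1],
  [[0,0,-30],[0,0,0],-1],
  [[0,0,0],[0,0,0],-1],
  [[0,0,0],[0,0,0],-1],
])

```text
clock: 4.3
tool_pos: [441.5, 87.0, 154.4]
orientation: [-0.0, 0.774, 0.633, -0.0]
wrist_force: [-0.2, -0.4, 1.2]
grip_width: 0.999
```

```bash
python3 - <<'E'
from rig import ctrl, eyes, models
import cv2,numpy as np
from fit import *
s=ctrl.sense(); f=wcam(eyes.grab_frame("wrist"),s); print(s["tool_pos"],s["orientation"])
im=f["image"][:,:,::-1].copy()
for P in [(442.5,88,77),(442.5,90,77)]:
    print(proj(f,P))
    for z in (46,69,85,103-8): 
        u=proj(f,(P[0],P[1],z))[0]; cv2.circle(im,tuple(int(round(v)) for v in u),2,(0,0,255) if P[1]==88 else (0,255,0),-1)
cv2.imwrite("pics/w2.png",im)
E
```

```text
[441.53650016  86.98831549 154.37626832] [-6.54719305e-05  7.74056866e-01  6.33116047e-01 -1.90278028e-04]
[[284.46745415 202.63052512]]
[[283.95273269 200.13671935]]
```

View pics/w2.png

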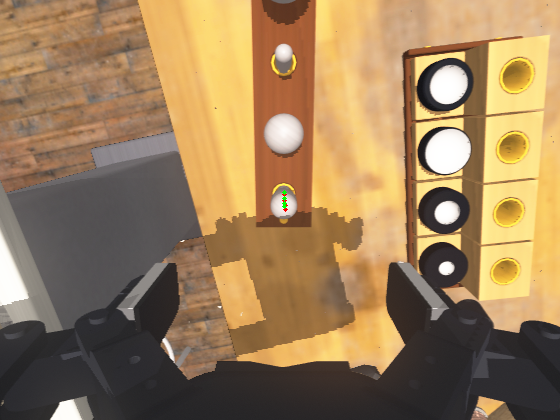

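>>> send_rows([
  [[0.5,1.5,-30],[0,0,0],-1],
  [[0,0,-30],[0,0,0],-1],
  [[0,0,-20],[0,0,0],-1],
  [[0,0,-18],[0,0,0],-1],
  [[0,0,0],[0,0,0],-1],
  [[0,0,0],[0,0,0],1],
  [[0,0,0],[0,0,0],1],
  [[0,0,0],[0,0,0],1],
  [[0,0,0],[0,0,0],1],
  [[0,0,0],[0,0,0],1],
  [[0,0,0],[0,0,0],1],
  [[0,0,0],[0,0,0],1],
  [[0,0,0],[0,0,0],1],
  [[0,0,0],[0,0,0],1],
  [[0,0,0],[0,0,0],1],
], grip_force=40)

```text
clock: 5.85
tool_pos: [442.9, 89.0, 56.5]
orientation: [0.0, 0.774, 0.633, 0.001]
wrist_force: [0.5, 0.6, 4.7]
grip_width: -0.005
```

```bash
python3 - <<'E'
from rig import ctrl, eyes, models
import cv2,numpy as np
from fit import *
s=ctrl.sense(); f=eyes.grab_frame("wrist"); g=eyes.grab_frame("scene")
cv2.imwrite("pics/w3.png",np.hstack([f["image"][100:400,100:460],cv2.resize(g["image"][120:320,200:440],(360,300))])[:,:,::-1])
print(s["grip_width"],s["wrist_force"],s["tool_pos"])
E
```

```text
-0.00499897939013492 [0.49199512 0.6086997  4.65915542] [442.93403652  88.95717727  56.50761357]
```

View pics/w3.png

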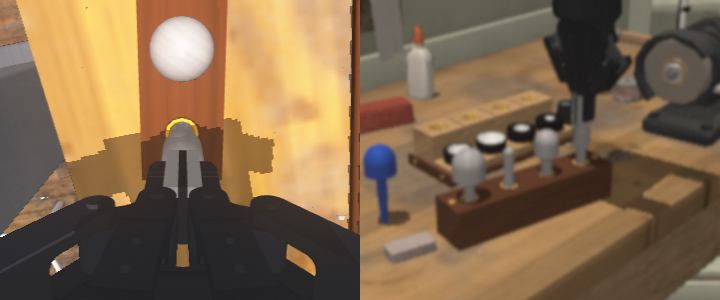

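```bash
python3 - <<'E'
from rig import ctrl, eyes, models
import cv2,numpy as np
f=eyes.grab_frame("wrist"); g=eyes.grab_frame("scene")
cv2.imwrite("pics/w4.png",cv2.resize(f["image"][190:330,190:380],(760,560),interpolation=2)[:,:,::-1])
cv2.imwrite("pics/s4.png",cv2.resize(g["image"][150:270,260:400],(700,600),interpolation=2)[:,:,::-1])
E
```

```text
(no output)
```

View pics/w4.png

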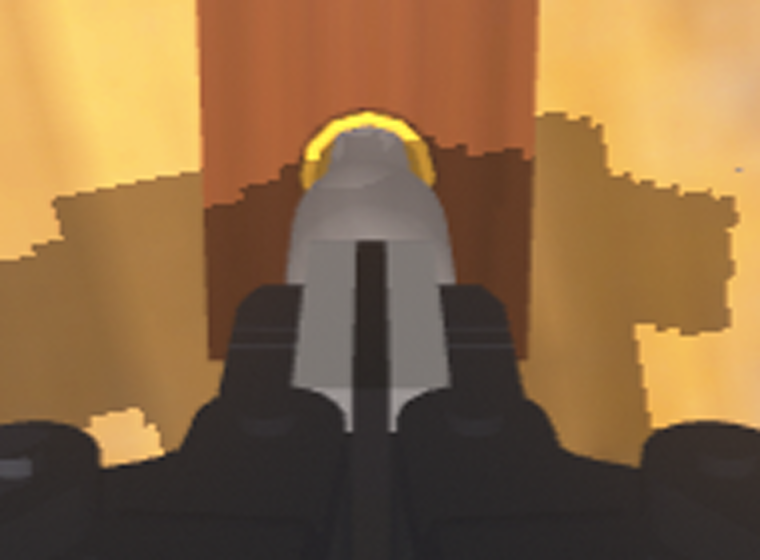

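View pics/s4.png

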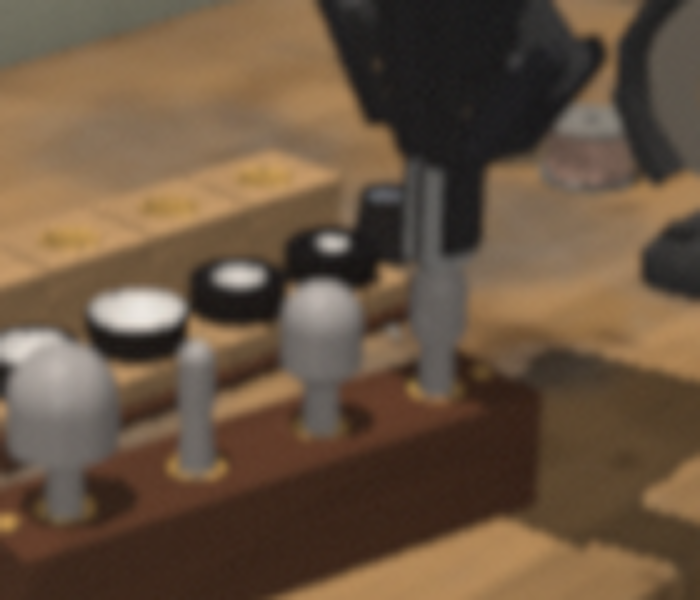

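```bash
python3 - <<'E'
from rig import ctrl, eyes, models
import cv2,numpy as np
from fit import *
s=ctrl.sense(); g=eyes.grab_frame("scene"); t=eyes.grab_frame("top"); w=wcam(eyes.grab_frame("wrist"),s)
for y in (70,89):
  for z in (46,56,62,78,88,103): print(y,z,proj(g,(442.9,y,z)).round(0),proj(w,(442.9,y,z)).round(0))
cv2.imwrite("pics/t5.png",cv2.resize(t["image"][200:300,180:340],(800,500),interpolation=2)[:,:,::-1])
E
```

```text
70 46 [[353. 223.]] [[290. 262.]]
70 56 [[354. 218.]] [[290. 269.]]
70 62 [[354. 215.]] [[291. 273.]]
70 78 [[354. 207.]] [[291. 287.]]
70 88 [[354. 202.]] [[292. 297.]]
70 103 [[355. 194.]] [[293. 314.]]
89 46 [[347. 227.]] [[284. 232.]]
89 56 [[347. 221.]] [[284. 238.]]
89 62 [[347. 218.]] [[284. 241.]]
89 78 [[348. 210.]] [[284. 253.]]
89 88 [[348. 205.]] [[284. 261.]]
89 103 [[348. 197.]] [[284. 275.]]
```

View pics/t5.png

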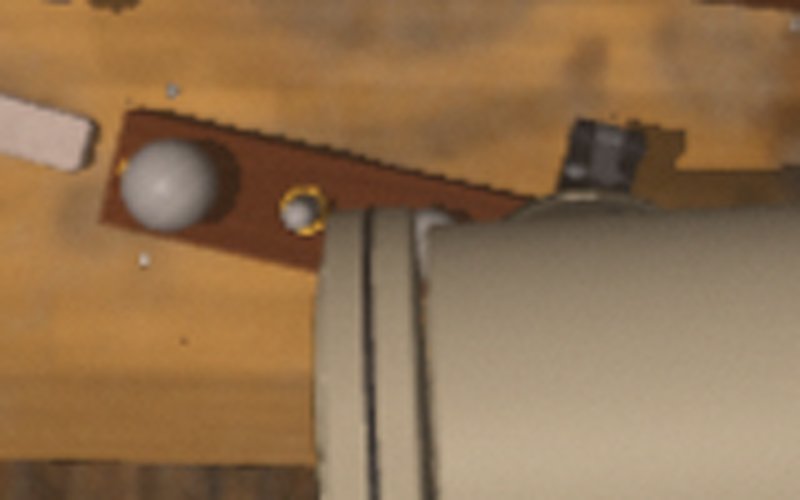

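Checking: the jaws shut on nothing (opening 0). In both views the finger ends sit on top of the dome, at z≈100, though the reported TCP z is 56. I'll test whether the reported z or the finger length is off, by solving for the wrist camera's height from w2.

```bash
python3 - <<'E'
from rig import ctrl, eyes
import cv2,numpy as np
from fit import *
f=eyes.grab_frame("wrist");K=f["K"]
q=[0.774,0.633,0,0]
def run(pos,q,P,u):
    s=dict(orientation=q,tool_pos=pos); fw=wcam(dict(f),s)
    W=fw["world_to_cam"]; C0=-W[:3,:3].T@W[:3,3]
    def res(p):
        R=W[:3,:3]@Ro.from_rotvec(p[3:]).as_matrix(); c=(P-C0-p[:3])@R.T; c=c@K.T
        return np.r_[((c[:,:2]/c[:,2:]-u)/1.5).ravel(), p[3:]/0.01]
    r=least_squares(res,np.zeros(6)); print("cam exp",C0.round(0),"shift",r.x.round(3),"rms",np.abs(r.fun[:-3]).mean().round(2))
P=np.array([(633,146,54),(628,92.3,54),(623.5,38.5,54),(618.5,-15.2,54),(442.5,89,85),(452.7,139,86),(463,189,84)],float)
u=np.array([(516,75),(512,146),(509,212),(505,271),(284,204),(284,134),(283,53)],float)
run([441.5,87,154.4],[0,.774,.633,0],P,u)
u=np.array([(441,44),(443,96),(445,142),(448,186),(288,143),(285,94),(283,41)],float)
run([428,56.1,294],[0,.792,.611,0],P,u)
E
```

```text
cam exp [453. 150. 335.] shift [-4.100e-02 -1.297e+00 -2.677e+00 -3.000e-03  2.000e-03 -2.000e-03] rms 0.36
cam exp [444. 118. 475.] shift [-2.190e-01 -1.308e+00 -1.635e+00  2.000e-03  1.000e-03  4.000e-03] rms 0.28
```

The camera pose agrees with the reported pose to 3 mm, so the reported pose is right. The finger ends actually sit about 46 mm short of the stated TCP. I'll raise, open, descend further and check on the way.

>>> send_rows([
  [[0,0,10],[0,0,0],1],
  [[0,0,20],[0,0,0],-1],
  [[0,0,0],[0,0,0],-1],
  [[0,0,0],[0,0,0],-1],
  [[0,0,0],[0,0,0],-1],
  [[0,0,0],[0,0,0],-1],
  [[0,0,0],[0,0,0],-1],
  [[0,0,0],[0,0,0],-1],
  [[0,0,-20],[0,0,0],-1],
  [[0,0,-20],[0,0,0],-1],
  [[0,0,-10],[0,0,0],-1],
  [[0,0,0],[0,0,0],-1],
])

```text
clock: 7.45
tool_pos: [440.5, 88.7, 34.0]
orientation: [-0.001, 0.774, 0.633, -0.001]
wrist_force: [0.8, 1.4, -0.6]
grip_width: 0.998
```

```bash
python3 - <<'E'
from rig import ctrl, eyes, models
import cv2,numpy as np
f=eyes.grab_frame("wrist"); g=eyes.grab_frame("scene")
cv2.imwrite("pics/w6.png",np.hstack([cv2.resize(f["image"][120:420,80:480],(400,300)),cv2.resize(g["image"][120:270,240:440],(400,300),interpolation=2)])[:,:,::-1])
E
```

```text
(no output)
```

View pics/w6.png

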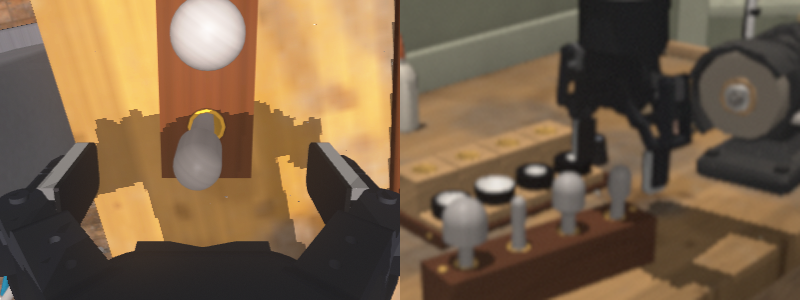

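>>> send_rows([
  [[0,0,-10],[0,0,0],-1],
  [[0,0,-10],[0,0,0],-1],
  [[0,0,0],[0,0,0],-1],
  [[0,0,0],[0,0,0],1],
  [[0,0,0],[0,0,0],1],
  [[0,0,0],[0,0,0],1],
  [[0,0,0],[0,0,0],1],
  [[0,0,0],[0,0,0],1],
  [[0,0,0],[0,0,0],1],
  [[0,0,0],[0,0,0],1],
  [[0,0,0],[0,0,0],1],
])

```text
clock: 8.65
tool_pos: [442.4, 88.9, 15.9]
orientation: [0.0, 0.774, 0.633, 0.0]
wrist_force: [0.7, -0.1, 2.3]
grip_width: 0.225
```

```bash
cat > look.py <<'E'
import sys
from rig import ctrl, eyes, models
import cv2,numpy as np
n=sys.argv[1]
s=ctrl.sense(); print({k:np.round(s[k],2).tolist() for k in("clock","tool_pos","wrist_force","grip_width","orientation")})
f=eyes.grab_frame("wrist"); g=eyes.grab_frame("scene")
cv2.imwrite(f"pics/{n}.png",np.hstack([cv2.resize(f["image"][120:420,80:480],(400,300)),cv2.resize(g["image"][120:270,220:420],(400,300),interpolation=2)])[:,:,::-1])
E
python3 look.py w7
```

```text
{'clock': 8.65, 'tool_pos': [442.37, 88.89, 15.91], 'wrist_force': [0.73, -0.1, 2.32], 'grip_width': 0.22, 'orientation': [0.0, 0.77, 0.63, 0.0]}
```

View pics/w7.png

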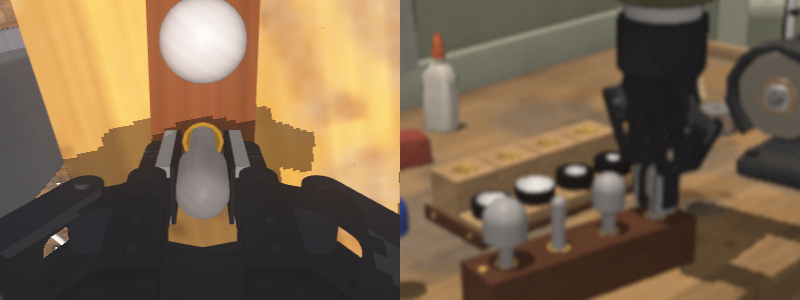

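>>> send_rows([
  [[0,0,5],[0,0,0],1],
  [[0,0,15],[0,0,0],1],
  [[0,0,25],[0,0,0],1],
  [[0,0,30],[0,0,0],1],
  [[0,0,30],[0,0,0],1],
  [[0,0,20],[0,0,0],1],
  [[15,-4,0],[0,0,0],1],
  [[25,-7,0],[0,0,0],1],
  [[25,-7,0],[0,0,0],1],
  [[25,-7,0],[0,0,0],1],
  [[25,-7,0],[0,0,0],1],
  [[25,-7,0],[0,0,0],1],
  [[25,-7,0],[0,0,0],1],
  [[16,-4,0],[0,0,0],1],
  [[0,0,0],[0,0,0],1],
  [[0,0,0],[0,0,0],1],
  [[0,0,0],[0,0,0],1],
])

```text
clock: 10.45
tool_pos: [622.1, 39.2, 140.4]
orientation: [-0.0, 0.774, 0.633, -0.0]
wrist_force: [-1.2, 0.1, -0.6]
grip_width: 0.216
```

```bash
python3 look.py w8
```

```text
{'clock': 10.45, 'tool_pos': [622.13, 39.2, 140.42], 'wrist_force': [-1.17, 0.08, -0.6], 'grip_width': 0.22, 'orientation': [-0.0, 0.77, 0.63, -0.0]}
```

View pics/w8.png

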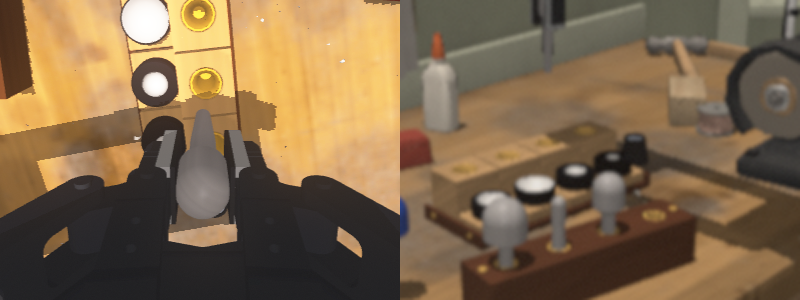

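```bash
python3 - <<'E'
from rig import ctrl, eyes, models
import cv2,numpy as np
from fit import *
s=ctrl.sense(); f=wcam(eyes.grab_frame("wrist"),s)
im=cv2.resize(f["image"][180:330,200:360],(640,600),interpolation=2)[:,:,::-1]; cv2.imwrite("pics/w9.png",im)
print(ray(f,(280,234),131.4), [ray(f,p,54).round(1) for p in ((286,202),(277.5,133))])
E
```

```text
[620.07688862  38.8014474  131.4       ] [array([624.3,  38.2,  54. ]), array([628.4,  91.9,  54. ])]
```

View pics/w9.png

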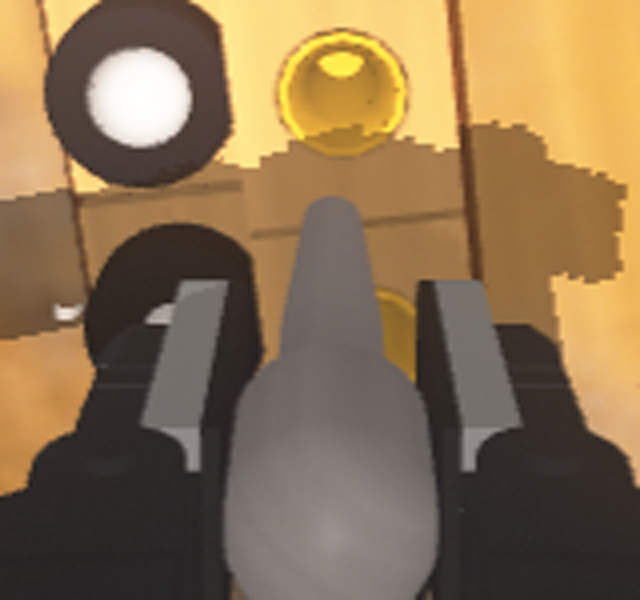

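Punch 20 hangs upright with its foot at about (282,234), which works out to x≈621.5, y≈39. The socket is at (624,38). I'll shift +2.5 in x and insert.

>>> send_rows([
  [[2.5,-0.5,-15],[0,0,0],1],
  [[0,0,-30],[0,0,0],1],
  [[0,0,-20],[0,0,0],1],
  [[0,0,-10],[0,0,0],1],
  [[0,0,-10],[0,0,0],1],
  [[0,0,-10],[0,0,0],1],
  [[0,0,-10],[0,0,0],1],
  [[0,0,-5],[0,0,0],1],
  [[0,0,-3],[0,0,0],1],
  [[0,0,-2],[0,0,0],1],
  [[0,0,0],[0,0,0],1],
])

```text
clock: 11.7
tool_pos: [625.7, 38.4, 25.8]
orientation: [0.0, 0.774, 0.633, 0.0]
wrist_force: [-0.5, 0.5, -2.2]
grip_width: 0.214
```

```bash
python3 look.py w10
```

```text
{'clock': 11.7, 'tool_pos': [625.68, 38.38, 25.76], 'wrist_force': [-0.51, 0.51, -2.2], 'grip_width': 0.21, 'orientation': [0.0, 0.77, 0.63, 0.0]}
```

View pics/w10.png

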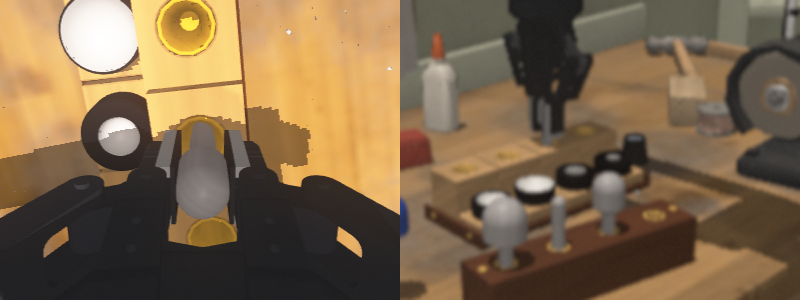

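>>> send_rows([
  [[0,0,-1],[0,0,0],0.4],
  [[0,0,0],[0,0,0],0.2],
  [[0,0,0],[0,0,0],-0.5],
  [[0,0,0],[0,0,0],-1],
  [[0,0,0],[0,0,0],-1],
  [[0,0,0],[0,0,0],-1],
  [[0,0,0],[0,0,0],-1],
  [[0,0,20],[0,0,0],-1],
  [[0,0,40],[0,0,0],-1],
  [[0,0,40],[0,0,0],-1],
  [[-20,12,10],[0,0,0],-1],
  [[-35,20,0],[0,0,0],-1],
  [[-40,23,0],[0,0,0],-1],
  [[-40,23,0],[0,0,0],-1],
  [[-38,23,0],[0,0,0],-1],
  [[0,0,0],[0,0,0],-1],
  [[0,0,0],[0,0,0],-1],
])

```text
clock: 13.5
tool_pos: [452.4, 139.9, 135.1]
orientation: [0.0, 0.773, 0.634, 0.001]
wrist_force: [0.2, 0.2, 0.1]
grip_width: 1.0
```

```bash
python3 look.py w11;python3 - <<'E'
from rig import ctrl, eyes, models
from fit import *
s=ctrl.sense(); f=wcam(eyes.grab_frame("wrist"),s)
print(proj(f,[(452.7,139.3,46),(452.7,139.3,69),(452.7,139.3,95)])-[80,120])
E
```

```text
{'clock': 13.5, 'tool_pos': [452.4, 139.86, 135.07], 'wrist_force': [0.22, 0.23, 0.08], 'grip_width': 1.0, 'orientation': [0.0, 0.77, 0.63, 0.0]}
[[202.09525957  80.59240273]
 [202.10679182  87.83193779]
 [202.12250793  97.69795393]]
```

View pics/w11.png

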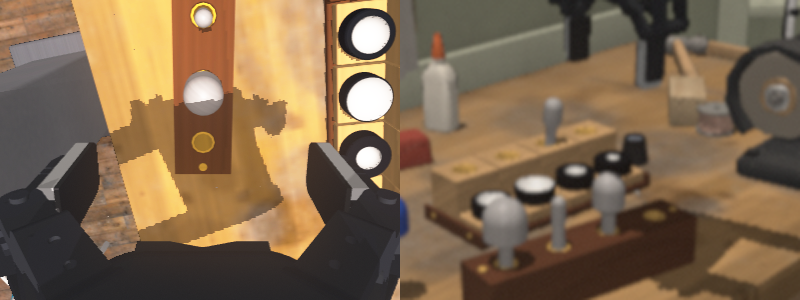

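>>> send_rows([
  [[0.5,0,-30],[0,0,0],-1],
  [[0,0,-40],[0,0,0],-1],
  [[0,0,-30],[0,0,0],-1],
  [[0,0,-10],[0,0,0],-1],
  [[0,0,-10],[0,0,0],-1],
  [[0,0,0],[0,0,0],-1],
  [[0,0,0],[0,0,0],1],
  [[0,0,0],[0,0,0],1],
  [[0,0,0],[0,0,0],1],
  [[0,0,0],[0,0,0],1],
  [[0,0,0],[0,0,0],1],
  [[0,0,0],[0,0,0],1],
  [[0,0,0],[0,0,0],1],
  [[0,0,0],[0,0,0],1],
])

```text
clock: 15.05
tool_pos: [453.7, 139.5, 15.3]
orientation: [0.0, 0.774, 0.633, 0.001]
wrist_force: [-0.6, 0.6, 6.1]
grip_width: 0.318
```

```bash
python3 look.py w12
```

```text
{'clock': 15.05, 'tool_pos': [453.74, 139.51, 15.33], 'wrist_force': [-0.62, 0.6, 6.15], 'grip_width': 0.32, 'orientation': [0.0, 0.77, 0.63, 0.0]}
```

View pics/w12.png

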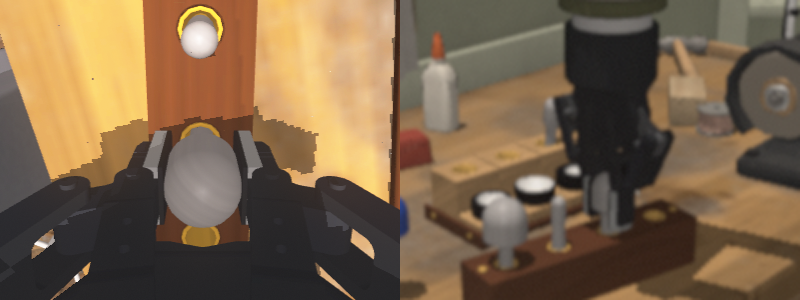

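>>> send_rows([
  [[0,0,5],[0,0,0],1],
  [[0,0,15],[0,0,0],1],
  [[0,0,25],[0,0,0],1],
  [[0,0,30],[0,0,0],1],
  [[0,0,30],[0,0,0],1],
  [[0,0,20],[0,0,0],1],
  [[15,0,0],[0,0,0],1],
  [[25,1,0],[0,0,0],1],
  [[25,1,0],[0,0,0],1],
  [[25,1,0],[0,0,0],1],
  [[25,1,0],[0,0,0],1],
  [[25,1,0],[0,0,0],1],
  [[25,1,0],[0,0,0],1],
  [[15,0,0],[0,0,0],1],
  [[0,0,0],[0,0,0],1],
  [[0,0,0],[0,0,0],1],
  [[0,0,0],[0,0,0],1],
])

```text
clock: 16.85
tool_pos: [632.1, 145.4, 139.3]
orientation: [-0.0, 0.774, 0.633, -0.001]
wrist_force: [0.1, -0.1, -1.4]
grip_width: 0.317
```

```bash
cat > foot.py <<'E'
import sys
from rig import ctrl, eyes
import cv2,numpy as np
from fit import *
s=ctrl.sense(); f=wcam(eyes.grab_frame("wrist"),s)
print(s["clock"],s["tool_pos"].round(1) if hasattr(s["tool_pos"],"round") else s["tool_pos"],s["grip_width"])
zf=s["tool_pos"][2]-9
im=cv2.resize(f["image"][180:330,200:360],(640,600),interpolation=2)[:,:,::-1].copy()
x,y=float(sys.argv[2]),float(sys.argv[3])
u=(proj(f,[(x,y,zf)])[0]-[200,180])*4
cv2.circle(im,(int(u[0]),int(u[1])),16,(0,0,255),1) # ~ wanted foot
print(proj(f,[(x,y,zf),(x,y,54)]).round(1), "mm/px", 1/np.abs(proj(f,[(x+1,y,zf)])-proj(f,[(x,y,zf)]))[0,0])
cv2.imwrite(f"pics/{sys.argv[1]}.png",im)
E
python3 foot.py f28 633.3 145
```

```text
16.85 [632.1 145.4 139.3] 0.3173647654256772
[[286.  233. ]
 [285.2 201.8]] mm/px 0.5872138329040059
```

View pics/f28.png

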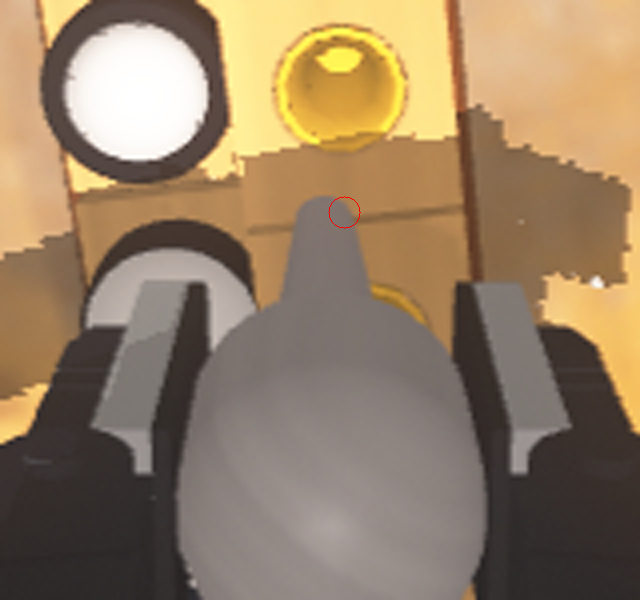

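>>> send_rows([
  [[3,0,-15],[0,0,0],1],
  [[0,0,-30],[0,0,0],1],
  [[0,0,-20],[0,0,0],1],
  [[0,0,-10],[0,0,0],1],
  [[0,0,-10],[0,0,0],1],
  [[0,0,-10],[0,0,0],1],
  [[0,0,-10],[0,0,0],1],
  [[0,0,-5],[0,0,0],1],
  [[0,0,-3],[0,0,0],1],
  [[0,0,-1],[0,0,0],1],
  [[0,0,0],[0,0,0],1],
])

```text
clock: 18.0
tool_pos: [636.2, 145.4, 25.9]
orientation: [-0.0, 0.774, 0.633, 0.0]
wrist_force: [-0.4, -0.3, -1.1]
grip_width: 0.314
```

```bash
python3 look.py w13
```

```text
{'clock': 18.0, 'tool_pos': [636.17, 145.4, 25.87], 'wrist_force': [-0.42, -0.32, -1.09], 'grip_width': 0.31, 'orientation': [-0.0, 0.77, 0.63, 0.0]}
```

View pics/w13.png

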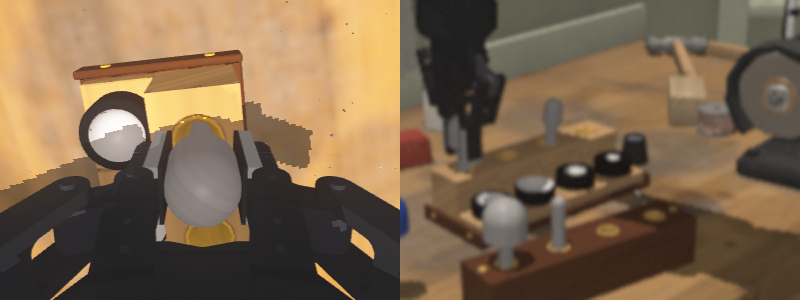

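>>> send_rows([
  [[0,0,-1],[0,0,0],0.2],
  [[0,0,0],[0,0,0],0],
  [[0,0,0],[0,0,0],-0.5],
  [[0,0,0],[0,0,0],-1],
  [[0,0,0],[0,0,0],-1],
  [[0,0,0],[0,0,0],-1],
  [[0,0,0],[0,0,0],-1],
  [[0,0,20],[0,0,0],-1],
  [[0,0,40],[0,0,0],-1],
  [[0,0,40],[0,0,0],-1],
  [[-20,5,10],[0,0,0],-1],
  [[-35,9,0],[0,0,0],-1],
  [[-40,10,0],[0,0,0],-1],
  [[-40,10,0],[0,0,0],-1],
  [[-38,10,0],[0,0,0],-1],
  [[0,0,0],[0,0,0],-1],
  [[0,0,0],[0,0,0],-1],
])

```text
clock: 19.8
tool_pos: [462.9, 189.7, 135.1]
orientation: [0.0, 0.773, 0.634, 0.001]
wrist_force: [0.5, 0.1, 0.7]
grip_width: 1.002
```

```bash
python3 look.py w14;python3 - <<'E'
from rig import ctrl, eyes, models
from fit import *
s=ctrl.sense(); f=wcam(eyes.grab_frame("wrist"),s)
print(proj(f,[(463.3,189.3,46),(463.3,189.3,69),(463.3,189.3,90)])-[80,120])
E
```

```text
{'clock': 19.8, 'tool_pos': [462.86, 189.71, 135.08], 'wrist_force': [0.5, 0.06, 0.71], 'grip_width': 1.0, 'orientation': [0.0, 0.77, 0.63, 0.0]}
[[202.16628314  80.84200826]
 [202.18685522  88.09065267]
 [202.20903263  95.90493926]]
```

View pics/w14.png

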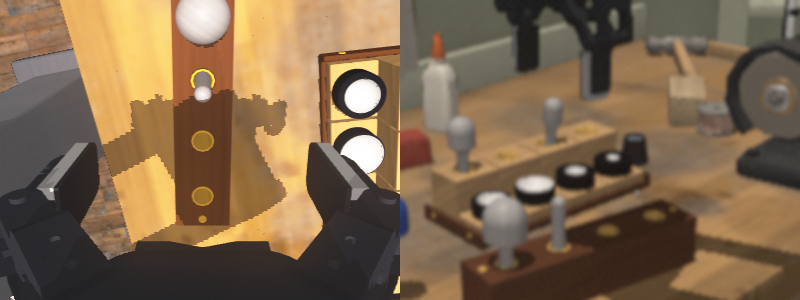

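>>> send_rows([
  [[0.5,0,-30],[0,0,0],-1],
  [[0,0,-40],[0,0,0],-1],
  [[0,0,-30],[0,0,0],-1],
  [[0,0,-10],[0,0,0],-1],
  [[0,0,-10],[0,0,0],-1],
  [[0,0,0],[0,0,0],-1],
  [[0,0,0],[0,0,0],1],
  [[0,0,0],[0,0,0],1],
  [[0,0,0],[0,0,0],1],
  [[0,0,0],[0,0,0],1],
  [[0,0,0],[0,0,0],1],
  [[0,0,0],[0,0,0],1],
  [[0,0,0],[0,0,0],1],
  [[0,0,0],[0,0,0],1],
  [[0,0,0],[0,0,0],1],
])

```text
clock: 21.45
tool_pos: [463.8, 189.5, 15.0]
orientation: [0.0, 0.774, 0.633, 0.0]
wrist_force: [-1.0, -0.4, 3.6]
grip_width: 0.13
```

```bash
python3 look.py w15
```

```text
{'clock': 21.45, 'tool_pos': [463.85, 189.47, 14.95], 'wrist_force': [-0.98, -0.42, 3.58], 'grip_width': 0.13, 'orientation': [0.0, 0.77, 0.63, 0.0]}
```

View pics/w15.png

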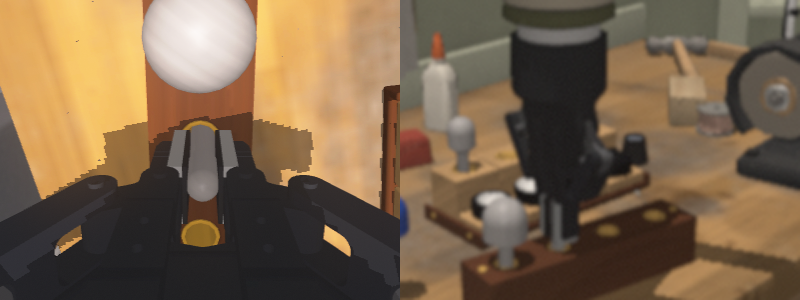

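>>> send_rows([
  [[0,0,5],[0,0,0],1],
  [[0,0,15],[0,0,0],1],
  [[0,0,25],[0,0,0],1],
  [[0,0,30],[0,0,0],1],
  [[0,0,30],[0,0,0],1],
  [[0,0,20],[0,0,0],1],
  [[10,-13,0],[0,0,0],1],
  [[20,-26,0],[0,0,0],1],
  [[22,-29,0],[0,0,0],1],
  [[22,-29,0],[0,0,0],1],
  [[22,-29,0],[0,0,0],1],
  [[22,-29,0],[0,0,0],1],
  [[20,-26,0],[0,0,0],1],
  [[18,-23,0],[0,0,0],1],
  [[0,0,0],[0,0,0],1],
  [[0,0,0],[0,0,0],1],
  [[0,0,0],[0,0,0],1],
])

```text
clock: 23.25
tool_pos: [618.9, -13.9, 139.3]
orientation: [-0.0, 0.774, 0.634, -0.0]
wrist_force: [-0.7, 0.6, -0.9]
grip_width: 0.126
```

```bash
python3 foot.py f12 619.1 -15.5
```

```text
23.25 [618.9 -13.9 139.3] 0.12639170372634292
[[284.7 235.3]
 [284.2 203.6]] mm/px 0.5883833414606564
```

View pics/f12.png

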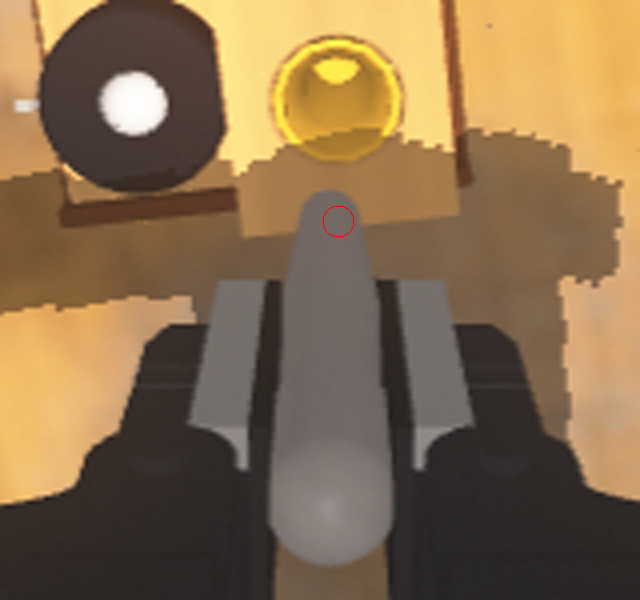

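>>> send_rows([
  [[1.5,-2,-15],[0,0,0],1],
  [[0,0,-30],[0,0,0],1],
  [[0,0,-20],[0,0,0],1],
  [[0,0,-10],[0,0,0],1],
  [[0,0,-10],[0,0,0],1],
  [[0,0,-10],[0,0,0],1],
  [[0,0,-10],[0,0,0],1],
  [[0,0,-5],[0,0,0],1],
  [[0,0,-3],[0,0,0],1],
  [[0,0,-1],[0,0,0],1],
  [[0,0,0],[0,0,0],1],
])

```text
clock: 24.4
tool_pos: [621.1, -16.7, 25.8]
orientation: [-0.0, 0.774, 0.633, -0.0]
wrist_force: [-0.9, 0.4, -1.3]
grip_width: 0.132
```

```bash
python3 look.py w16
```

```text
{'clock': 24.4, 'tool_pos': [621.11, -16.68, 25.81], 'wrist_force': [-0.88, 0.36, -1.31], 'grip_width': 0.13, 'orientation': [-0.0, 0.77, 0.63, -0.0]}
```

View pics/w16.png

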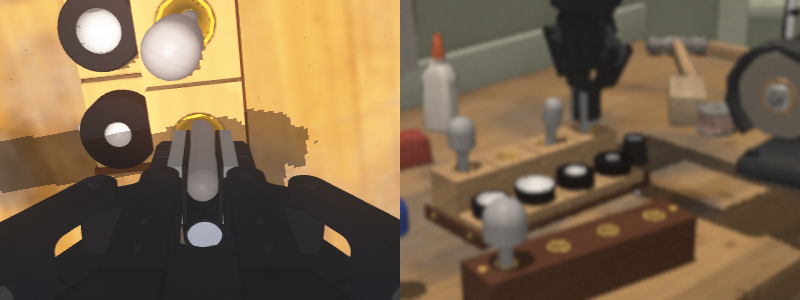

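>>> send_rows([
  [[0,0,-1],[0,0,0],0.55],
  [[0,0,0],[0,0,0],0.3],
  [[0,0,0],[0,0,0],-0.5],
  [[0,0,0],[0,0,0],-1],
  [[0,0,0],[0,0,0],-1],
  [[0,0,0],[0,0,0],-1],
  [[0,0,0],[0,0,0],-1],
  [[0,0,20],[0,0,0],-1],
  [[0,0,40],[0,0,0],-1],
  [[0,0,40],[0,0,0],-1],
  [[-12,20,15],[0,0,0],-1],
  [[-20,35,0],[0,0,0],-1],
  [[-20,35,0],[0,0,0],-1],
  [[-20,35,0],[0,0,0],-1],
  [[-20,35,0],[0,0,0],-1],
  [[-20,35,0],[0,0,0],-1],
  [[-20,35,0],[0,0,0],-1],
  [[-16,27,0],[0,0,0],-1],
  [[0,0,0],[0,0,0],-1],
  [[0,0,0],[0,0,0],-1],
])

```text
clock: 26.5
tool_pos: [473.0, 240.8, 139.8]
orientation: [0.0, 0.773, 0.634, 0.0]
wrist_force: [1.1, 0.1, 0.1]
grip_width: 0.996
```

```bash
python3 look.py w17;python3 - <<'E'
from rig import ctrl, eyes, models
from fit import *
import cv2
s=ctrl.sense(); f=wcam(eyes.grab_frame("wrist"),s)
print(proj(f,[(473.5,240,46),(473.5,240,69),(473.5,240,95)])-[80,120])
E
```

```text
{'clock': 26.5, 'tool_pos': [472.98, 240.82, 139.85], 'wrist_force': [1.08, 0.09, 0.11], 'grip_width': 1.0, 'orientation': [0.0, 0.77, 0.63, 0.0]}
[[203.17229984  78.93215596]
 [203.24544292  85.92308361]
 [203.34480851  95.42032749]]
```

View pics/w17.png

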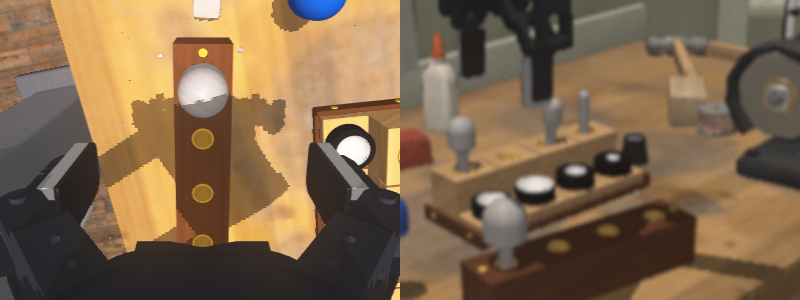

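>>> send_rows([
  [[0.5,0,-30],[0,0,0],-1],
  [[0,0,-40],[0,0,0],-1],
  [[0,0,-30],[0,0,0],-1],
  [[0,0,-15],[0,0,0],-1],
  [[0,0,-12],[0,0,0],-1],
  [[0,0,0],[0,0,0],-1],
  [[0,0,0],[0,0,0],1],
  [[0,0,0],[0,0,0],1],
  [[0,0,0],[0,0,0],1],
  [[0,0,0],[0,0,0],1],
  [[0,0,0],[0,0,0],1],
  [[0,0,0],[0,0,0],1],
  [[0,0,0],[0,0,0],1],
  [[0,0,0],[0,0,0],1],
], grip_force=60)

```text
clock: 28.05
tool_pos: [474.5, 240.8, 13.8]
orientation: [0.0, 0.774, 0.633, 0.001]
wrist_force: [-0.3, -0.6, 6.0]
grip_width: 0.402
```

```bash
python3 look.py w18
```

```text
{'clock': 28.05, 'tool_pos': [474.52, 240.82, 13.84], 'wrist_force': [-0.3, -0.6, 6.0], 'grip_width': 0.4, 'orientation': [0.0, 0.77, 0.63, 0.0]}
```

View pics/w18.png

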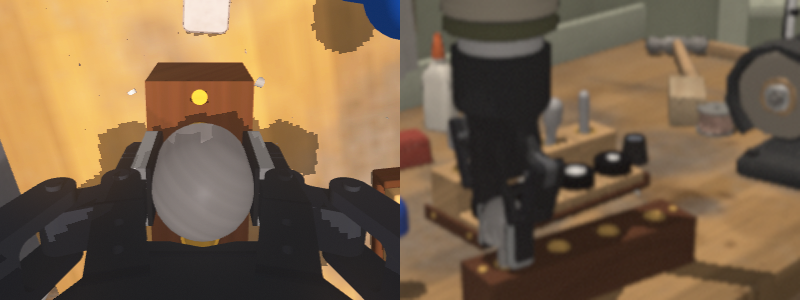

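>>> send_rows([
  [[0,0,5],[0,0,0],1],
  [[0,0,15],[0,0,0],1],
  [[0,0,25],[0,0,0],1],
  [[0,0,30],[0,0,0],1],
  [[0,0,30],[0,0,0],1],
  [[0,0,20],[0,0,0],1],
  [[12,-11,0],[0,0,0],1],
  [[20,-19,0],[0,0,0],1],
  [[22,-22,0],[0,0,0],1],
  [[22,-22,0],[0,0,0],1],
  [[22,-22,0],[0,0,0],1],
  [[22,-21,0],[0,0,0],1],
  [[20,-19,0],[0,0,0],1],
  [[16,-13,0],[0,0,0],1],
  [[0,0,0],[0,0,0],1],
  [[0,0,0],[0,0,0],1],
  [[0,0,0],[0,0,0],1],
])

```text
clock: 29.85
tool_pos: [628.7, 91.6, 137.0]
orientation: [-0.001, 0.774, 0.633, -0.001]
wrist_force: [-0.5, 0.8, -2.5]
grip_width: 0.404
```

```bash
python3 foot.py f36 628.7 91.5
```

```text
29.85 [628.7  91.6 137. ] 0.40395417184429555
[[283.8 233. ]
 [283.6 202.5]] mm/px 0.5873961101849285
```

View pics/f36.png

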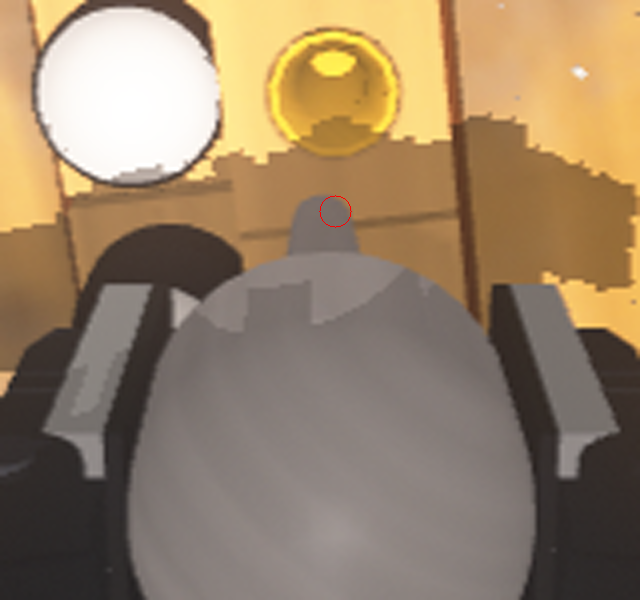

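>>> send_rows([
  [[2,0,-15],[0,0,0],1],
  [[0,0,-30],[0,0,0],1],
  [[0,0,-20],[0,0,0],1],
  [[0,0,-10],[0,0,0],1],
  [[0,0,-10],[0,0,0],1],
  [[0,0,-10],[0,0,0],1],
  [[0,0,-10],[0,0,0],1],
  [[0,0,-5],[0,0,0],1],
  [[0,0,-3],[0,0,0],1],
  [[0,0,0],[0,0,0],1],
])

```text
clock: 30.9
tool_pos: [631.5, 91.3, 24.4]
orientation: [-0.0, 0.774, 0.633, -0.0]
wrist_force: [-1.3, -0.2, -2.0]
grip_width: 0.405
```

```bash
python3 look.py w19
```

```text
{'clock': 30.9, 'tool_pos': [631.48, 91.32, 24.44], 'wrist_force': [-1.34, -0.21, -2.0], 'grip_width': 0.4, 'orientation': [-0.0, 0.77, 0.63, -0.0]}
```

View pics/w19.png

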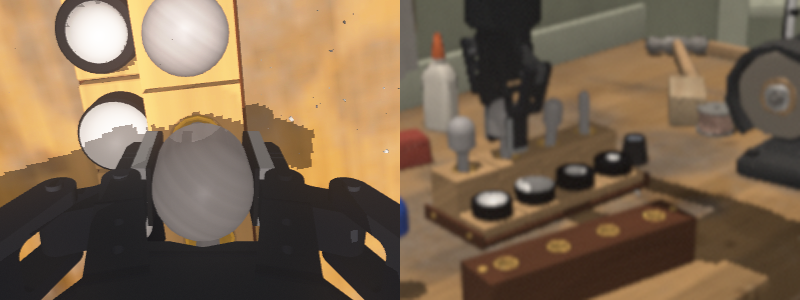

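>>> send_rows([
  [[0,0,-1],[0,0,0],0],
  [[0,0,0],[0,0,0],-0.2],
  [[0,0,0],[0,0,0],-0.6],
  [[0,0,0],[0,0,0],-1],
  [[0,0,0],[0,0,0],-1],
  [[0,0,0],[0,0,0],-1],
  [[0,0,0],[0,0,0],-1],
  [[0,0,20],[0,0,0],-1],
  [[0,0,40],[0,0,0],-1],
  [[0,0,40],[0,0,0],-1],
  [[-20,0,40],[0,0,0],-1],
  [[-40,-20,20],[0,0,0],-1],
  [[-40,-20,0],[0,0,0],-1],
  [[-40,-20,0],[0,0,0],-1],
  [[-40,-20,0],[0,0,0],-1],
  [[0,0,0],[0,0,0],-1],
  [[0,0,0],[0,0,0],-1],
])

```text
clock: 32.7
tool_pos: [451.5, 11.1, 184.2]
orientation: [0.001, 0.774, 0.633, 0.001]
wrist_force: [0.6, -0.2, -0.3]
grip_width: 0.999
```

```bash
python3 - <<'E'
from rig import ctrl, eyes, models
from fit import *
import cv2
s=ctrl.sense(); print(s["clock"],s["tool_pos"],s["wrist_force"])
w=wcam(eyes.grab_frame("wrist"),s);t=eyes.grab_frame("top");g=eyes.grab_frame("scene")
S={28:(633.2,145.5),36:(628.5,92),20:(623.7,38.3),12:(619,-15.3)}
for n,f,(x0,y0,x1,y1) in(("t20",t,(230,130,390,220)),("s20",g,(220,150,360,255)),):
    k=5
    im=cv2.resize(f["image"][y0:y1,x0:x1],None,fx=k,fy=k,interpolation=2)[:,:,::-1].copy()
    for d,(x,y) in S.items():
        for z in (54,77,93,101+d/2):
            u=(proj(f,[(x,y,z)])[0]-[x0,y0]+.5)*k; cv2.circle(im,tuple(int(v) for v in u),2,(0,0,255),-1)
    cv2.imwrite(f"pics/{n}.png",im)
im=w["image"][:,:,::-1].copy()
cv2.imwrite("pics/w20.png",im)
for d in (12,20,28,36): print(d,[(np.round(r["location"],0).tolist(),round(r["confidence"],2)) for f in (t,g) for r in models.place_of(f"punch_{d}_head",f)])
E
```

```text
32.7 [451.47697084  11.05541266 184.15893294] [ 0.55846538 -0.21023203 -0.29833343]
12 [([616.0, -13.0, 85.0], 0.63), ([622.0, 34.0, 83.0], 0.51), ([624.0, -16.0, 85.0], 0.49)]
20 [([622.0, 34.0, 85.0], 0.49), ([617.0, 35.0, 85.0], 0.59)]
28 [([634.0, 145.0, 89.0], 0.73)]
36 [([632.0, 90.0, 88.0], 0.75), ([569.0, 296.0, 67.0], 0.68), ([510.0, 397.0, 67.0], 0.59), ([635.0, 89.0, 84.0], 0.89), ([560.0, 293.0, 68.0], 0.79), ([516.0, 395.0, 71.0], 0.63)]
```

View pics/t20.png

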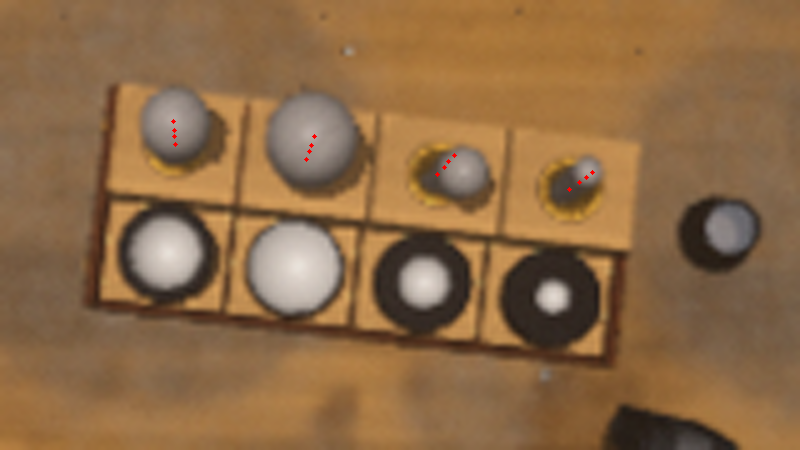

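View pics/s20.png

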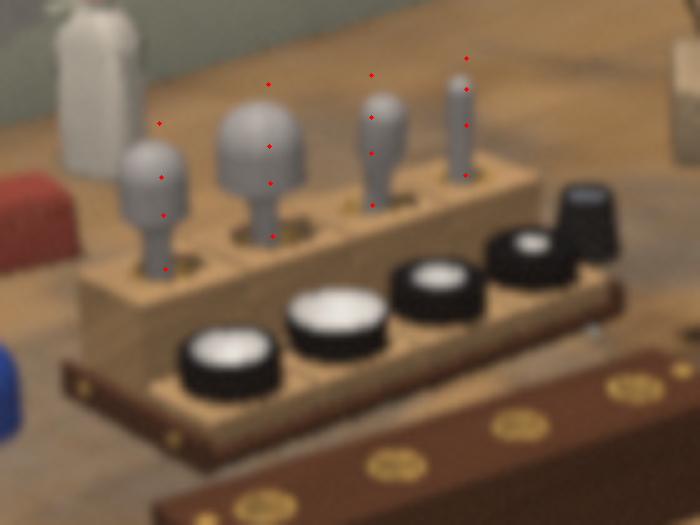

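View pics/w20.png

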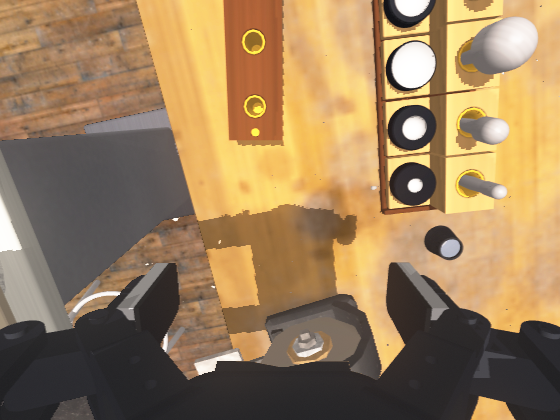

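```bash
python3 - <<'E'
from rig import ctrl, eyes, models
from fit import *
s=ctrl.sense()
w=wcam(eyes.grab_frame("wrist"),s);t=eyes.grab_frame("top");g=eyes.grab_frame("scene")
S={28:(633.2,145.5),36:(628.5,92),20:(623.7,38.3),12:(619,-15.3)}
T={20:(465,170),28:(175,127),36:(312,140),12:(588,170)}
G={20:(382,119),28:(153,174),36:(260,144),12:(460,89)}
Wp={20:(495,130),12:(501,191),36:(513,42)}
for d in S:
    obs=[(t,(np.array(T[d])/5-.5+[230,130])),(g,np.array(G[d])/5-.5+[220,150])]
    if d in Wp: obs.append((w,np.array(Wp[d])))
    fun=lambda p:np.concatenate([proj(f,[p])[0]-u for f,u in obs])
    r=least_squares(fun,[*S[d],93.]); c=r.x; off=c-[*S[d],93]
    print(d,c.round(1),"off",off.round(1),"lean~",round(np.hypot(off[0],off[1])/78,3),"res",r.fun.round(1))
E
```

```text
28 [635.3 146.2  93.9] off [2.1 0.7 0.9] lean~ 0.029 res [-0.5 -0.5  0.7  0.1]
36 [633.6  92.9  95.3] off [5.1 0.9 2.3] lean~ 0.066 res [-0.5 -1.6 -0.1 -1.1 -0.7  0.2]
20 [621.4  33.2  91.3] off [-2.3 -5.1 -1.7] lean~ 0.072 res [-0.7 -0.2  0.4  0.1  0.1  0.2]
12 [622.8 -15.3  93.1] off [ 3.8 -0.   0.1] lean~ 0.049 res [-0.3 -0.5 -0.  -0.2 -0.2  0.1]
```

All four are within limits: head offsets 2–6 mm (limit 10), lean ≤0.07 rad (limit 0.14), heights about 31 ± 2 mm above the mouth. The arm is clear, so I'm handing in.

```bash
python3 -c "
from rig import ctrl
print(ctrl.sign_off())"
```

```text
the job is handed in; nothing more can be done
None
```

I moved all four punches from the stand into the sockets behind their matching dies, released them, and handed the job in at about 33 s of the 112 s allowed. From +y to −y the stations hold 28, 36, 20 and 12. `sign_off` reported no verdict.

**Last checks:** I combined the top, scene and wrist pictures, except punch 28, which was only in top and scene. Offset and lean are measured against my own socket positions. The camera calibration is only good to about 2 mm.

| Punch | Head offset from socket axis (limit 10 mm) | Lean (limit 0.14 rad) | Height above mouth (25–36 mm) |
|---|---|---|---|
| 12 | 3.8 mm | 0.05 rad | about 31 mm |
| 20 | 5.6 mm | 0.07 rad | about 29 mm |
| 28 | 2.2 mm | 0.03 rad | about 32 mm |
| 36 | 5.2 mm | 0.07 rad | about 33 mm |

The arm was clear of everything at the end, and the largest force I saw at the end of a move was about 6 N.

**What disagreed:**
- **Finger length:** The finger ends really sit about 46 mm short of the stated TCP. My first grasp on the 20 mm punch therefore shut on air above its dome and touched it lightly, at about 5 N. I confirmed the offset in the pictures and allowed for it in every later grasp.
- **Lean:** The punches do not stand perfectly straight, most likely from the play in the sockets.
- **Detector:** In the last check the network once took the 20 mm punch for the 12 mm one, and it took the two blue look-alikes for the 36 mm punch. I ignored both.

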